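Close the cell tester and hold its panel pressed home

TASK

Lower the open cover of the battery cell tester gently onto its stop, then turn the black quarter-turn fastener on its blue panel clockwise until the white slot lines up with the two yellow marks beside it. Then press the sprung blue panel fully home against the cover frame and finish while still holding it pressed there. Leave the other things on the bench where they are.

Things in the scene. Friction and masses are not known exactly. Their poses are not given: they have to be found in the camera images.
- tester: the cell tester: cream frame, an open box 200 (x) x 200 (y) x 60 mm (z), fixed to the bench. Origin at the centre of its underside, x towards the hinge side (away from the robot at yaw 0), y to its left, z up. Three white cells lie inside.
- cover (a joint): hinge angle of the cover frame (rad): an aluminium frame 200 x 200 x 8 mm hinged on the tester's far (+x) edge, with a blue panel floating on it. 0 = level, down on its stop on the tester; grows as the free (near) edge rises, at most 1.2; starts open at 0.55 to 0.95. The stiff hinge keeps it wherever it is left; 1 to 4 N pressed down on the free edge lowers it.
- cover_hinge (a point): point on the hinge axis, midway along it, at the underside of the cover frame: in the tester's frame x = 100, y = 0, z = 62 mm. Axes turn with the cover.
- cover_edge (a point): middle of the cover frame's free edge, on its upper face: 200 mm from the hinge axis, 8 mm above the underside. The bare aluminium lip there is 40 mm wide, up to the panel. Axes turn with the cover: -x points from the hinge to the free edge, z out of the upper face.
- panel (a joint): how far the blue panel (145 x 190 x 8 mm, its middle 87.5 mm from the hinge axis) is pressed down onto the cover frame (m): 0 = sprung up, a 6 mm gap below it; 0.006 = fully home against the frame, a hard stop. Springs raise it again when let go. Straight down, it starts to move at about 2 N and is home at about 8 N, pressed anywhere on it or on its fastener.
- panel_pad (a point): centre of the black rubber pressing pad (24 x 90 x 2 mm) on the blue panel, 142 mm from the hinge axis; the point is on the pad's top, 24 mm above the underside of the cover frame while the panel is sprung up, 18 mm when it is home.
- fastener (a joint): turn of the fastener (rad), clockwise positive seen from above. At 0 its white slot lies along the tester's x axis (from hinge to free edge); at 1.571 along y, in line with the two yellow marks: aligned. Turns from 0 to 2.0 with light friction (0.05 N m) and stays where it is left. Starts at 0.15 to 0.7.
- fastener_grip (a point): on the fastener's axis, 8 mm under the top of its wing, 75 mm from the hinge axis. The wing is an upright black bar 44 mm long (along the white slot on its top), 14 mm thick and 32 mm high, over a black disc 44 mm across and 8 mm high on the blue panel; all turn together. This point's x axis runs along the slot.
- cell_white: white battery cell, upright cylinder 21 mm across, 70 mm tall, near the fixture's left side; origin at the centre of its foot. Bystander.
- cell_green: green battery cell, upright cylinder 21 mm across, 70 mm tall, near the fixture's left side; origin at the centre of its foot. Bystander.
- driver: red-handled screwdriver, 160 mm long, 26 mm thick, lying beside the fixture's right side; origin under its middle, x axis towards its tip. Bystander.
- dish: round steel dish, 90 mm across, 30 mm high; origin at the centre of its foot. Bystander.
- meter: yellow handheld meter lying flat, 150 x 78 x 36 mm; origin at the centre of its underside. Bystander.
- cell_tray: grey open tray with three lying cells, 120 x 160 x 35 mm; origin at the centre of its underside. Bystander.

How it is judged:
By the outcome, as a careful person would: the job done as asked, in the order asked, and still so for the second after the job is handed in, while the arm keeps its last pose, push and grip.
It also fails if it takes over 61 s, if anything falls off the work surface, if the arm or the gripper's body presses on something with over 40 N, if the wrist force passes 120 N, or if a joint passes its speed limit or range.

ROBOT

A 6-joint arm with a two-finger parallel gripper is mounted at the origin on the work surface. World frame = base frame: x ahead of the robot, y to its left, z up, the work surface at z = 0. Lengths are in mm, angles in degrees, forces in N, time in s.
With the tool pointing down it reaches from about 350 to 850 mm from the base axis. Payload 8.1 kg.
Tool frame: the origin (TCP) lies at the very end of the fingers, on their centre line; the grasp point (between the pads) lies r.tcp_to_grasp behind it (r.tcp_to_grasp is the distance from the TCP to the grasp point, in mm); z points along the fingers, y is the line along which they close (so a half turn about z gives the same grasp; the last joint's range is limited). The gripper opens to 85 mm and grips with 20 to 120 N. Pads are 22 mm wide; open, the fingers measure 114 mm over their backs; the gripper's body (76 mm by 85 mm) begins 54 mm behind the grasp point. The pads swing forward as they close: fully open they stand 13 mm farther back than shut.
Start: joints at [-71.356, 7.471, 85.268, -0, 87.261, -4.893], TCP at [239.626, -550.077, 231.292] pointing down, gripper open.
Joint ranges: [-169.43, 169.43], [-51.17, 129.36], [1.28, 143.12], [-76.62, 256.62], [0, 156.53], [-152.29, 152.29]. Speed limits (degrees/s): [136.94, 136.94, 159.86, 180, 180, 180].

INTERFACE

Orientations are given as [roll, pitch, yaw] about the fixed x, y, z axes, in that order (R = Rz(yaw) Ry(pitch) Rx(roll)).
In Python, from bench import r gives the robot as it stands.
- The arm moves only by the shell command python3 -m handwheel 'ROWS' [OPENING] [FORCE]. ROWS is JSON, a list of rows, each a list of 4 numbers: the shift along the tool's x, y, z in m, then the turn about the tool's z in degrees. A call has 1 to 10 rows; each row shifts and turns the commanded pose from where the row before left it, along the tool's axes as they then stand; what a row does not reach is not made up. A row lasts 1/10 s, in which the tool goes at most 50 mm and 8.59 degrees, less where a joint would pass 70% of its speed; a pose out of reach is approached as far as the arm can. A call is refused whole if a number of a shift passes 0.05 or a number of a turn 8.59, either way. A call with a gripper value outside its range is refused whole. OPENING is the finger opening in m, from 0 to 0.0854, set as the call begins (- or left out, the last holds). The fingers move at their own pace and stop on an object; FORCE is the grip in N (left out, the last holds). Time passes only in rows, so rows that do not move let the fingers close. It gives the time, the measured TCP pose, the force, the opening and the grip force at its end, in the units of the state.
- r.sense(): the state, without advancing time (a new reading comes with each control period).
- r.snapshot(name): name is "scene" or "top" or "wrist"; returns the picture (420x560x3 uint8, red, green, blue); there is no depth.
- r.camera_params(name): a dict with "fx", "fy", "cx", "cy" (pixels), "D" ([k1, k2, p1, p2, k3] as OpenCV has them; the pictures are not rectified), "R" (3x3) and "t" (3): a world point X has camera coordinates R X + t; the wrist camera has in their place "mount" (4x4, takes a point from camera to tool coordinates, whose origin is the TCP and whose axes are the flange's). Camera axes: x right, y down, z forward; pixel columns grow to the right and rows downward; lengths in mm; the calibration is good to about 2 mm. A picture is of the moment at which its call begins: read the wrist's pose just before it. camera_params takes no time and is no camera call.
- r.hand_in(): hands the job in; it is judged then, once.
The state is a dict: "time": time; "joint_pos": joint angles; "qd": joint speeds; "joint_efforts": joint torques, N m; "tool_pos": TCP position; "tcp_rot": TCP orientation; "ft_force": force on the tool from outside, world axes, zero at the start; "wrist_torque": the same for the moment, N m; "finger_gap": finger opening in mm; "grip_force": force on a finger pad.
Only numpy, scipy, OpenCV 4.12 (cv2) and the standard library are available. Lean on these libraries where they do the work, as an engineer would, in place of code of your own. Each camera call takes 0.05 s, during which the arm holds its last target. There are 200 camera calls.

## Working session

There is one attempt and no reset: what is moved stays moved. The work goes in short steps, Python scripts to look and compute and a shell command to move; the robot and the scene stay as the last step left them, time stands still between calls to the robot, and variables do not carry over. Pictures are saved under pics/ and viewed, at most 10 in all, crops included, and the job is handed in when it is done.

```bash
ls; mkdir -p pics; python3 - <<'E'
from bench import r
import cv2
for n in("scene","top"):
    cv2.imwrite(f"pics/{n}0.png",r.snapshot(n)[:,:,::-1])
    p=r.camera_params(n);print(n,p)
print(r.camera_params("wrist"));print(r.tcp_to_grasp,r.sense())
E
```

```text
pics
scene {'fx': 386.26389461289585, 'fy': 386.26389461289585, 'cx': 283.31121352630305, 'cy': 203.47570333086173, 'D': array([-0.01684033,  0.        ,  0.        ,  0.        ,  0.        ]), 'R': array([[-0.53490564,  0.84487736,  0.0076297 ],
       [ 0.58726025,  0.37826603, -0.71556985],
       [-0.60745482, -0.37828173, -0.69849952]]), 't': array([ 311.27461506, -259.54087553, 1574.06502767])}
top {'fx': 494.6128842280975, 'fy': 494.6128842280975, 'cx': 279.54753376189154, 'cy': 211.17980631069022, 'D': array([-0.06221584,  0.        ,  0.        ,  0.        ,  0.        ]), 'R': array([[ 0.01623051, -0.99986659, -0.00183554],
       [-0.9707799 , -0.01531871, -0.23948218],
       [ 0.23942211,  0.00566882, -0.97089903]]), 't': array([ -25.96567226,  556.67270232, 1330.36959489])}
{'fx': 370.0601104471807, 'fy': 370.0601104471807, 'cx': 281.69877640787746, 'cy': 209.4971972509058, 'D': array([0.01586265, 0.        , 0.        , 0.        , 0.        ]), 'mount': array([[ 1.38766535e-04, -9.65603064e-01, -2.60020585e-01,
         6.49507097e+01],
       [ 9.99999988e-01,  1.5
[... 239 characters left out ...]
0000003 {'time': 0.1, 'joint_pos': array([-7.13586296e+01,  7.51281366e+00,  8.53246184e+01, -2.39673538e-03,
        8.72615469e+01, -4.89405377e+00]), 'qd': array([ 0.01910432, -0.06128162, -0.22924148, -0.04094858,  0.05121229,
       -0.06683025]), 'joint_efforts': array([ 2.00016343e-04, -5.70951784e+01, -5.01943123e+01, -1.71368365e-04,
        8.08861165e-03, -6.34240837e-05]), 'tool_pos': array([ 239.42293314, -549.6044864 ,  230.31301232]), 'tcp_rot': array([-1.79901178e+02, -6.05916679e-03,  2.35355355e+01]), 'ft_force': array([-0.61629653,  0.83262275,  0.13871527]), 'wrist_torque': array([-0.070407  , -0.02064646, -0.0770484 ]), 'grip_force': 0.0, 'finger_gap': 85.58879029800404}
```

View pics/scene0.png

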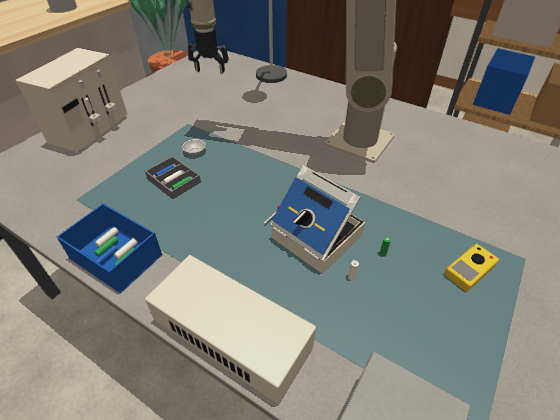

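View pics/top0.png

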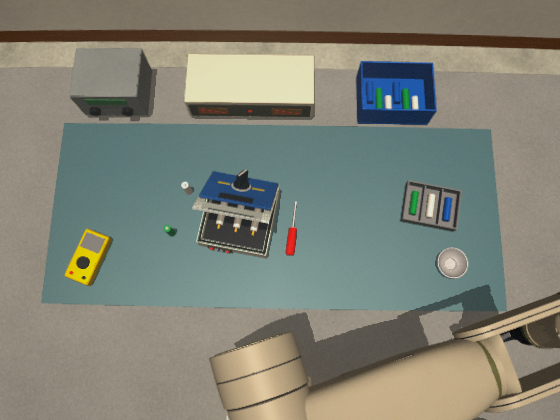

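The scene view shows the open cover around (315,215) with its upper face towards the camera. The top view has the tester at about (238,215), the driver to its right at (292,235), and the cells at (187,187) and (169,230). I'll zoom in on both.

```bash
python3 - <<'E'
import cv2,numpy as np
a=cv2.imread("pics/scene0.png")[160:280,255:375];b=cv2.imread("pics/top0.png")[160:270,180:290]
z=lambda i:cv2.resize(i,(400,400),interpolation=cv2.INTER_CUBIC)
c=np.hstack([z(a),z(b)]);cv2.imwrite("pics/crop0.png",c)
E
```

```text
(no output)
```

View pics/crop0.png

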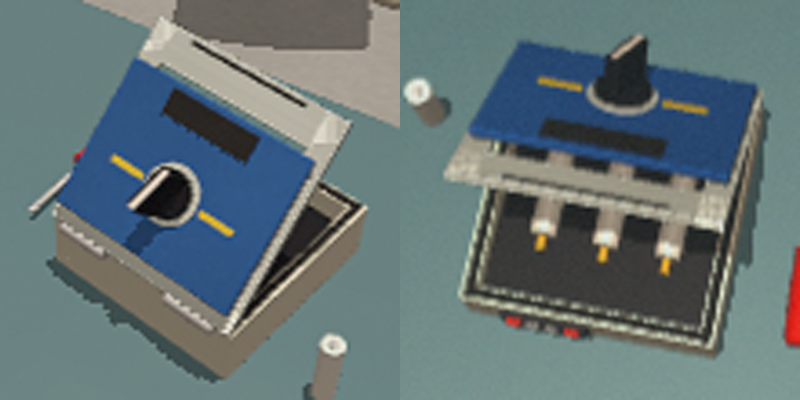

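Key points in the crops, converted to full pixels:
- **Top view:** near rim corners at (196.8,240.6) and (267.5,254); free edge corners at (191.8,209) and (268.6,222.7).
- **Scene view:** free edge corners at (360,196.6) for +y and (301.5,165.4) for -y; far +y foot corner at (321.6,274).

```bash
cat > h.py <<'E'
import numpy as np,cv2
from bench import r
from scipy.spatial.transform import Rotation as Ro
def cam(n,pose=None):
    p=r.camera_params(n);K=np.array([[p['fx'],0,p['cx']],[0,p['fy'],p['cy']],[0,0,1]])
    if n=="wrist":
        s=pose; T=np.eye(4);T[:3,:3]=Ro.from_euler('xyz',s['tcp_rot'],degrees=True).as_matrix();T[:3,3]=s['tool_pos']
        M=T@p['mount'];R=M[:3,:3].T;t=-R@M[:3,3]
    else:R,t=p['R'],p['t']
    return K,p['D'],R,t
def ray(c,uv):
    K,D,R,t=c;q=cv2.undistortPoints(np.array([[uv]],float),K,D)[0,0]
    d=R.T@np.array([*q,1]);return -R.T@t,d/np.linalg.norm(d)
def onz(c,uv,z):
    o,d=ray(c,uv);return o+d*(z-o[2])/d[2]
def tri(c1,u1,c2,u2):
    o,d=ray(c1,u1);p,e=ray(c2,u2)
    s=np.linalg.lstsq(np.c_[d,-e],p-o,rcond=None)[0]
    a,b=o+s[0]*d,p+s[1]*e;return (a+b)/2,np.linalg.norm(a-b)
def proj(c,X):
    K,D,R,t=c;return cv2.projectPoints(np.array([X],float),cv2.Rodrigues(R)[0],t,K,D)[0][0,0]
E
python3 - <<'E'
from h import *
np.set_printoptions(precision=1,suppress=True)
S,T=cam("scene"),cam("top")
L,Rr=onz(T,(196.8,240.6),60),onz(T,(267.5,254),60)
d=L-Rr;print("rim",L,Rr,np.linalg.norm(d),"yaw",np.degrees(np.arctan2(-d[0],d[1])))
ey=d/np.linalg.norm(d);ex=np.array([ey[1],-ey[0],0]);C=(L+Rr)/2+100*ex;print("centre",C)
print("foot far left",onz(S,(321.6,274),0),"pred",(C+100*ex+100*ey))
a=tri(S,(360,196.6),T,(191.8,209));b=tri(S,(301.5,165.4),T,(268.6,222.7));print(a,b,np.linalg.norm(a[0]-b[0]))
m=(a[0]+b[0])/2;e=a[0]-b[0];print("yaw",np.degrees(np.arctan2(-e[0],e[1])),m)
h=C+100*ex;print("hinge",h,"along",(m-h)@ex,m[2]-62,"across",(m-h)@ey)
E
```

```text
rim [470.2 213.9  60. ] [435.6  14.5  60. ] 202.33578922344125 yaw -9.842096228538427
centre [551.4  97.1  60. ]
foot far left [666.5 182.7   0. ] pred [667.  178.6  60. ]
(array([525.8, 206.1, 203.4]), np.float64(0.25437775579092303)) (array([494.2,   7.7, 202.2]), np.float64(3.6721180006581857)) 200.82100986510753
yaw -9.05430113458432 [510.  106.9 202.8]
hinge [649.9  80.   60. ] along -142.50383680330708 140.842627898423 across 2.540802213991562
```

```bash
python3 -m handwheel '[[0,0,-0.005,8.25],[0,0,-0.005,8.25],[0,0,-0.005,8.25],[0,0,-0.005,8.25],[0.009,-0.0345,0,0],[0.009,-0.0345,0,0],[0.009,-0.0345,0,0],[0.009,-0.0345,0,0],[0.009,-0.0345,0,0],[0.009,-0.0345,0,0]]' 0 20; python3 -m handwheel '[[0.009,-0.0345,0,0],[0.009,-0.0345,0,0],[0.009,-0.0345,0,0],[0.009,-0.0345,0,0],[0.009,-0.0345,0,0],[0.009,-0.0345,0,0],[0.009,-0.0345,0,0],[0.009,-0.0345,0,0],[0.009,-0.0345,0,0],[0.009,-0.0345,0,0]]'
```

```text
time: 1.1
tool_pos: [327.1, -353.3, 250.8]
tcp_rot: [-180.0, 0.0, -9.5]
ft_force: [0.4, 0.1, 0.1]
finger_gap: 0.3
grip_force: 0.0
time: 2.1
tool_pos: [472.6, -27.8, 251.0]
tcp_rot: [180.0, 0.0, -9.5]
ft_force: [0.8, -0.6, 0.3]
finger_gap: 0.1
grip_force: 0.0
```

```bash
python3 -m handwheel '[[0.0085,-0.034,0,0],[0.0085,-0.034,0,0],[0.0085,-0.034,0,0],[0.0085,-0.034,0,0],[0,0,0,0],[0,0,0,0]]'
python3 - <<'E'
from h import *
s=r.sense();im=r.snapshot("wrist");cv2.imwrite("pics/w1.png",im[:,:,::-1]);c=cam("wrist",s)
cv2.imwrite("pics/s1.png",r.snapshot("scene")[:,:,::-1])
print(s['tool_pos'],s['tcp_rot']);
ex=np.array([.9866,-.163,0]);ey=np.array([.163,.9866,0])
H=np.array([650,80.8,62])
for yy in(-100,0,100):print(yy,proj(c,H+yy*ey+ex*(-141.6)+np.array([0,0,141.5])))
E
```

```text
time: 2.7
tool_pos: [528.0, 99.8, 250.6]
tcp_rot: [180.0, 0.1, -9.4]
ft_force: [-0.6, -0.9, -0.2]
finger_gap: -0.1
grip_force: 0.0
[527.97897558  99.80746169 250.5815371 ] [ 1.79960461e+02  7.98994300e-02 -9.36087346e+00]
-100 [460.27477758 266.33357597]
0 [278.42571525 266.07299438]
100 [ 96.40915829 266.24243815]
```

View pics/w1.png

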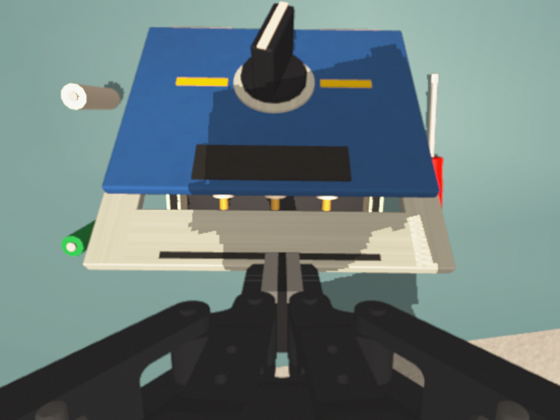

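The wrist view shows the lip's free edge from (86,265) to (452,268), as predicted apart from about 4 mm towards +y. The fingers are centred over the lip, so I'll descend.

```bash
python3 -m handwheel '[[0,-0.001,0.01,0],[0,-0.001,0.01,0],[0,-0.001,0.01,0],[0,-0.001,0.008,0],[0,-0.001,0.006,0],[0,0,0.004,0],[0,0,0.003,0],[0,0,0.003,0],[0,0,0,0]]'
```

```text
time: 3.7
tool_pos: [529.2, 104.2, 197.2]
tcp_rot: [-180.0, -0.0, -9.5]
ft_force: [-0.3, 0.3, -0.8]
finger_gap: 0.2
grip_force: 0.0
```

```bash
python3 -m handwheel '[[-0.0019,0,0.0022,0],[-0.0019,0,0.0022,0],[-0.0019,0,0.0022,0],[-0.0019,0,0.0022,0],[-0.0019,0,0.0022,0],[-0.0019,0,0.0022,0],[-0.0019,0,0.0022,0],[-0.0018,0,0.0021,0],[-0.0018,0,0.0021,0],[-0.0018,0,0.0021,0]]'
```

```text
time: 4.7
tool_pos: [510.6, 107.4, 175.4]
tcp_rot: [-180.0, -0.0, -9.5]
ft_force: [1.6, -0.2, 0.1]
finger_gap: 0.0
grip_force: 0.5
```

```bash
python3 - <<'E'
from h import *
a=r.snapshot("wrist")[:,:,::-1];b=r.snapshot("scene")[130:280,240:390,::-1]
cv2.imwrite("pics/w2.png",np.hstack([a[:,60:460],cv2.resize(b,(400,420),interpolation=cv2.INTER_CUBIC)]))
E
```

```text
(no output)
```

View pics/w2.png

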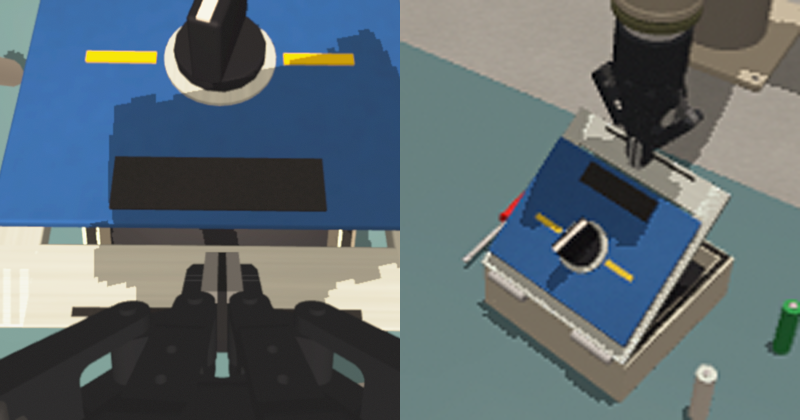

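The cover has started down: its free edge corner moved from (301,165) to (309,169) in the scene view. The fingertip rests on the lip, so I'll follow the arc.

```bash
python3 -m handwheel '[[-0.0015,0,0.0024,0],[-0.0015,0,0.0024,0],[-0.0015,0,0.0024,0],[-0.0015,0,0.0024,0],[-0.0015,0,0.0024,0],[-0.0015,0,0.0024,0],[-0.0015,0,0.0024,0],[-0.0015,0,0.0024,0],[-0.0015,0,0.0024,0],[-0.0015,0,0.0024,0]]'; python3 -m handwheel '[[-0.0012,0,0.0026,0],[-0.0012,0,0.0026,0],[-0.0012,0,0.0026,0],[-0.0012,0,0.0026,0],[-0.0012,0,0.0026,0],[-0.0012,0,0.0026,0],[-0.0012,0,0.0026,0],[-0.001,0,0.0026,0],[-0.001,0,0.0026,0],[-0.001,0,0.0026,0]]'
```

```text
time: 5.8
tool_pos: [495.9, 109.8, 151.4]
tcp_rot: [-180.0, -0.0, -9.5]
ft_force: [0.7, 0.4, 1.1]
finger_gap: -0.2
grip_force: 0.4
time: 6.8
tool_pos: [484.5, 111.7, 125.3]
tcp_rot: [-180.0, 0.0, -9.5]
ft_force: [0.0, 0.2, 0.6]
finger_gap: -0.3
grip_force: 0.4
```

```bash
python3 -m handwheel '[[-0.0008,0,0.0028,0],[-0.0008,0,0.0028,0],[-0.0008,0,0.0028,0],[-0.0008,0,0.0028,0],[-0.0008,0,0.0028,0],[-0.0008,0,0.0027,0],[-0.0007,0,0.0027,0],[-0.0007,0,0.0027,0],[-0.0007,0,0.0027,0],[-0.0007,0,0.0027,0]]'; python3 -m handwheel '[[-0.0004,0,0.0026,0],[-0.0004,0,0.0026,0],[-0.0004,0,0.0026,0],[-0.0004,0,0.0026,0],[-0.0004,0,0.0026,0],[-0.0003,0,0.0022,0],[-0.0003,0,0.002,0],[-0.0002,0,0.0018,0],[-0.0001,0,0.0015,0],[0,0,0.001,0]]'
```

```text
time: 7.8
tool_pos: [477.3, 112.9, 98.0]
tcp_rot: [-180.0, -0.0, -9.5]
ft_force: [0.2, -0.4, 1.0]
finger_gap: 0.2
grip_force: 0.3
time: 8.8
tool_pos: [474.2, 113.4, 76.5]
tcp_rot: [180.0, 0.0, -9.5]
ft_force: [-0.4, 0.2, 0.3]
finger_gap: 0.0
grip_force: 0.3
```

```bash
python3 -m handwheel '[[0,0,0.001,0],[0,0,0.001,0],[0,0,0.001,0],[0,0,0.001,0],[0,0,0.001,0],[0,0,0.001,0],[0,0,0.0005,0],[0,0,0,0]]'; python3 - <<'E'
from h import *
print([r.sense()['ft_force'].round(1) for _ in range(3)])
a=r.snapshot("wrist")[:,:,::-1];b=r.snapshot("scene")[130:280,240:390,::-1]
cv2.imwrite("pics/w3.png",np.hstack([a[:,60:460],cv2.resize(b,(400,420),interpolation=cv2.INTER_CUBIC)]))
E
```

```text
time: 9.6
tool_pos: [474.3, 113.3, 70.1]
tcp_rot: [180.0, -0.0, -9.5]
ft_force: [0.1, -0.1, 0.4]
finger_gap: -0.1
grip_force: 0.0
[array([ 0.1, -0.1,  0.4]), array([ 0.1, -0.1,  0.4]), array([ 0.1, -0.1,  0.4])]
```

View pics/w3.png

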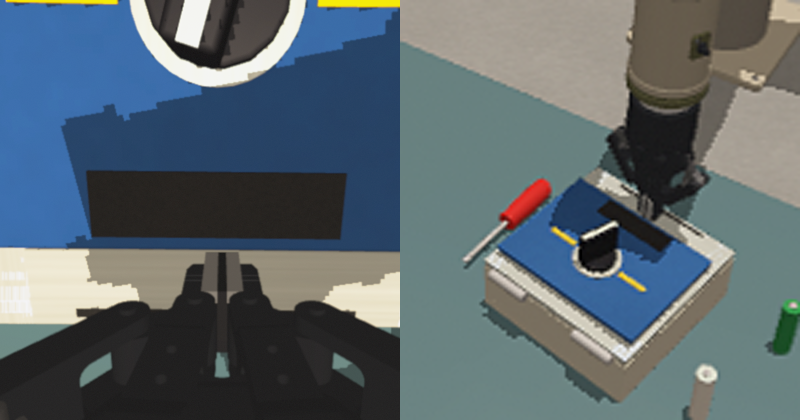

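The cover is nearly level. I'll ease it down until the stop pushes back.

```bash
for i in 1 2 3; do python3 -m handwheel '[[0,0,0.0005,0],[0,0,0.0005,0],[0,0,0,0],[0,0,0,0]]' | grep -E 'pos|ft'; done
```

```text
tool_pos: [474.4, 113.4, 70.0]
ft_force: [-4.5, -0.6, 8.6]
tool_pos: [474.5, 113.4, 69.8]
ft_force: [-9.1, -1.5, 16.9]
tool_pos: [474.6, 113.5, 69.7]
ft_force: [-14.1, -3.3, 27.7]
```

Contact at TCP z of about 70 with a hard stop, so the cover is down. I'll lift off, move over the fastener and open the gripper.

```bash
python3 -m handwheel '[[0,0,-0.003,0],[0,0,-0.015,0],[0,0,-0.03,0],[0,0,-0.035,0],[0.026,0,-0.035,0],[0.026,0,0,0],[0.026,0,0,0],[0.025,0,0,0],[0,0,0,0],[0,0,0,0]]' 0.06
python3 - <<'E'
from h import *
np.set_printoptions(precision=1,suppress=True)
s=r.sense();im=r.snapshot("wrist");cv2.imwrite("pics/w4.png",im[:,:,::-1]);c=cam("wrist",s)
t=r.snapshot("top");cv2.imwrite("pics/t4.png",t[:,:,::-1])
print(s['tool_pos'],s['tcp_rot'],s['ft_force'],"pred fast",proj(c,[576.6,96.9,124]))
hsv=cv2.cvtColor(im,cv2.COLOR_RGB2HSV)
y=cv2.inRange(hsv,(20,150,120),(35,255,255));n,l,st,ce=cv2.connectedComponentsWithStats(y)
for i in range(1,n):
    if st[i,4]>60:print("yel",st[i],ce[i],onz(c,ce[i],84.5))
w=cv2.inRange(hsv,(0,0,190),(180,50,255));n,l,st,ce=cv2.connectedComponentsWithStats(w)
for i in range(1,n):
    if st[i,4]>100:
        q=cv2.minAreaRect(np.argwhere(l==i)[:,::-1].astype(np.float32))
        print("white",st[i],ce[i],onz(c,ce[i],124),q)
E
```

```text
time: 11.9
tool_pos: [575.6, 96.3, 184.4]
tcp_rot: [180.0, 0.1, -9.5]
ft_force: [0.2, -0.3, -0.3]
finger_gap: 59.8
grip_force: 0.0
[575.6  96.3 184.4] [180.    0.1  -9.5] [ 0.2 -0.3 -0.3] pred fast [279.3 225.8]
yel [184 209  51   9 426] [208.8 213. ] [581.1 144.9  84.5]
yel [326 211  50   8 393] [350.1 214.5] [564.3  50.5  84.5]
white [ 131   85   97   38 2797] [177.5 103.5] [651.7 138.4 124. ] ((179.0679473876953, 103.07234191894531), (36.75336456298828, 96.27333068847656), 89.30130767822266)
white [458 128  12  92 506] [463.  171.2] [591.   -7.8 124. ] ((463.3017272949219, 173.514892578125), (7.090125560760498, 91.3824691772461), 2.82712459564209)
white [ 23 150  31  30 689] [ 38.2 164.6] [632.8 220.6 124. ] ((38.19230651855469, 164.4615478515625), (31.895263671875, 27.180309295654297), 33.6900634765625)
white [288 231  27  20 147] [301.5 241.5] [565.1  85.8 124. ] ((301.2764892578125, 241.37522888183594), (6.694674015045166, 31.60902976989746), 53.61564636230469)
white [ 191  323   96   35 2605] [238.  338.8] [508.  134.6 124. ] ((238.5, 340.0), (34.0, 95.0), 90.0)
white [ 311  324   62   32 1459] [342.2 337.5] [498.2  70.3 124. ] ((341.5, 339.5), (31.0, 61.0), 90.0)
```

View pics/w4.png

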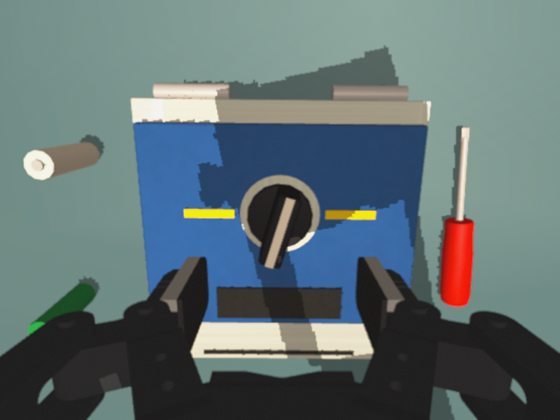

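The slot runs from (292,198) to (269,265), and the yellow marks are at (209,213) and (350,214.5).

```bash
python3 - <<'E'
from h import *
c=cam("wrist",r.sense())
a,b=onz(c,(291.5,198.5),124),onz(c,(269.5,266),124)
d=a-b;print(a,b,np.linalg.norm(d),(a+b)/2,"slot dir yaw",np.degrees(np.arctan2(d[1],d[0])))
E
```

```text
[590.81038649  87.73948916 124.        ] [552.41453639 107.03798877 124.        ] 42.97293790189705 [571.61246144  97.38873897 124.        ] slot dir yaw -26.684990349573937
```

The fastener is at about 17°, so it needs about 73° clockwise. Joint 6 sits near 109°, so I'll use the half-turn grasp: turn the tool -163° first.

```bash
python3 -m handwheel '[[-0.0033,-0.0007,0,-8.15],[0,0,0,-8.15],[0,0,0,-8.15],[0,0,0,-8.15],[0,0,0,-8.15],[0,0,0,-8.15],[0,0,0,-8.15],[0,0,0,-8.15],[0,0,0,-8.15],[0,0,0,-8.15]]'; python3 -m handwheel '[[0,0,0,-8.15],[0,0,0,-8.15],[0,0,0,-8.15],[0,0,0,-8.15],[0,0,0,-8.15],[0,0,0,-8.15],[0,0,0,-8.15],[0,0,0,-8.15],[0,0,0,-8.15],[0,0,0,-8.15]]';  python3 -m handwheel '[[0,0,0,0],[0,0,0,0]]'
python3 - <<'E'
from h import *
s=r.sense();print(s['joint_pos']);im=r.snapshot("wrist");cv2.imwrite("pics/w5.png",im[:,:,::-1])
c=cam("wrist",s);print(proj(c,[572.5,97.5,124]))
E
```

```text
time: 13.0
tool_pos: [571.9, 98.0, 185.3]
tcp_rot: [180.0, -0.0, 72.4]
ft_force: [0.0, 0.8, -0.2]
finger_gap: 59.9
grip_force: 0.0
time: 14.0
tool_pos: [571.9, 98.0, 185.3]
tcp_rot: [180.0, 0.0, 153.9]
ft_force: [0.2, -0.1, -0.6]
finger_gap: 60.2
grip_force: 0.0
time: 14.2
tool_pos: [572.3, 97.9, 185.3]
tcp_rot: [180.0, 0.0, 153.3]
ft_force: [-0.2, -0.0, -0.8]
finger_gap: 59.8
grip_force: 0.0
[ 4.64774067e+00  5.92025573e+00  9.17733454e+01  2.61338747e-03
  8.22928946e+01 -5.86662031e+01]
[282.47905809 228.92702212]
```

View pics/w5.png

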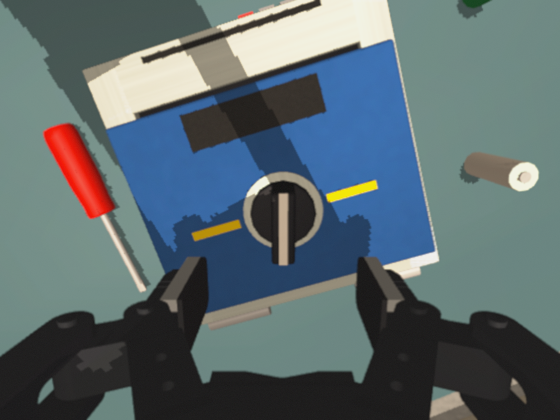

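The slot is vertical and centred at (283,228), so the grasp is aligned. Descending.

```bash
python3 -m handwheel '[[0,0,0.025,0],[0,0,0.025,0],[0,0,0.02,0],[0,0,0.01,0],[0,0,0.006,0],[0,0,0,0],[0,0,0,0]]'; python3 -m handwheel '[[0,0,0,0],[0,0,0,0],[0,0,0,0],[0,0,0,0],[0,0,0,0],[0,0,0,0]]' 0.005 30;
```

```text
time: 14.95
tool_pos: [573.5, 97.8, 100.2]
tcp_rot: [180.0, 0.1, 153.5]
ft_force: [0.2, 0.2, 0.0]
finger_gap: 60.3
grip_force: 0.0
time: 15.55
tool_pos: [573.3, 98.0, 99.6]
tcp_rot: [179.9, 0.0, 153.5]
ft_force: [1.8, 3.8, 2.4]
finger_gap: 13.3
grip_force: 34.6
```

```bash
python3 -m handwheel '[[0,0,0,5.5],[0,0,0,5.5],[0,0,0,5.5],[0,0,0,5.5],[0,0,0,5.5],[0,0,0,5.5],[0,0,0,5.5],[0,0,0,5.5],[0,0,0,5.5],[0,0,0,5.5]]'; python3 -m handwheel '[[0,0,0,5],[0,0,0,5],[0,0,0,4],[0,0,0,3],[0,0,0,1],[0,0,0,0],[0,0,0,0],[0,0,0,0]]'; python3 -m handwheel '[[0,0,0,0],[0,0,0,0],[0,0,0,0],[0,0,0,0]]' 0.06;python3 -m handwheel '[[0,0,-0.01,0],[0,0,-0.02,0],[0,0,-0.025,0],[0,0,-0.03,0],[0,0,0,0],[0,0,0,0]]'
python3 - <<'E'
from h import *
s=r.sense();print(s['joint_pos']);im=r.snapshot("wrist");cv2.imwrite("pics/w6.png",im[:,:,::-1])
E
```

```text
time: 16.55
tool_pos: [573.1, 98.0, 99.4]
tcp_rot: [180.0, -0.0, 98.3]
ft_force: [1.3, 2.2, 2.3]
finger_gap: 13.4
grip_force: 34.6
time: 17.35
tool_pos: [573.0, 97.9, 99.3]
tcp_rot: [180.0, -0.0, 80.6]
ft_force: [2.8, 4.7, 2.9]
finger_gap: 13.6
grip_force: 34.6
time: 17.75
tool_pos: [572.4, 97.3, 98.7]
tcp_rot: [-179.9, 0.0, 80.5]
ft_force: [-0.5, 0.4, -0.8]
finger_gap: 60.0
grip_force: 0.0
time: 18.35
tool_pos: [573.6, 97.7, 185.8]
tcp_rot: [179.8, -0.0, 80.5]
ft_force: [-0.3, -0.1, -0.2]
finger_gap: 60.0
grip_force: 0.0
[ 4.61900891e+00  5.95095576e+00  9.16863984e+01 -5.20307996e-03
  8.22007446e+01  1.40823680e+01]
```

View pics/w6.png

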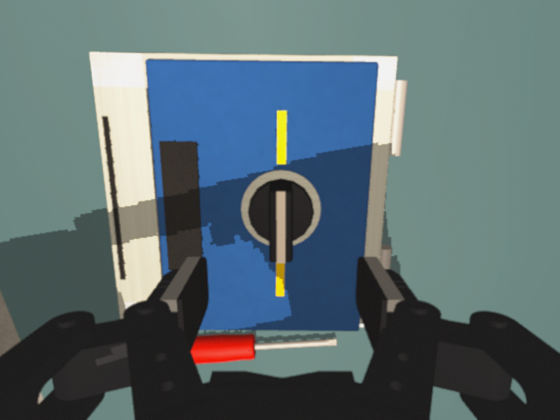

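The slot and both yellow marks form one line at column 281. Next I'll close the fingers and press on the pad, 67 mm towards the free edge.

```bash
python3 -m handwheel '[[0,-0.02,0,0],[0,-0.02,0,0],[0,-0.02,0,0],[0,-0.007,0,0],[0,0,0.02,0],[0,0,0.03,0],[0,0,0.03,0],[0,0,0.01,0],[0,0,0,0],[0,0,0,0]]' 0 20; python3 -m handwheel '[[0,0,0.002,0],[0,0,0.002,0],[0,0,0.002,0],[0,0,0.002,0],[0,0,0.002,0],[0,0,0.002,0],[0,0,0.002,0],[0,0,0,0],[0,0,0,0],[0,0,0,0]]'
```

```text
time: 19.4
tool_pos: [507.3, 108.7, 95.0]
tcp_rot: [180.0, -0.0, 80.5]
ft_force: [-0.4, 0.6, 1.0]
finger_gap: -0.3
grip_force: 0.0
time: 20.4
tool_pos: [507.0, 108.7, 80.7]
tcp_rot: [180.0, -0.0, 80.5]
ft_force: [-2.2, 0.3, 6.6]
finger_gap: -0.0
grip_force: 3.4
```

```bash
for i in 1 2; do python3 -m handwheel '[[0,0,0.0005,0],[0,0,0.0005,0],[0,0,0,0],[0,0,0,0],[0,0,0,0]]' | grep -E 'pos|ft'; done
```

```text
tool_pos: [507.0, 108.7, 79.9]
ft_force: [-3.3, -0.4, 8.8]
tool_pos: [507.1, 108.7, 79.8]
ft_force: [-7.5, -1.9, 15.8]
```

```bash
python3 -m handwheel '[[0,0,0.0005,0],[0,0,0,0],[0,0,0,0],[0,0,0,0],[0,0,0,0]]' | grep -E 'time|pos|ft'; python3 - <<'E'
from h import *
a=r.snapshot("wrist")[:,:,::-1];b=r.snapshot("scene")[130:280,240:390,::-1]
cv2.imwrite("pics/w7.png",np.hstack([a[:,60:460],cv2.resize(b,(400,420),interpolation=cv2.INTER_CUBIC)]))
E
```

```text
time: 21.9
tool_pos: [507.1, 108.8, 79.7]
ft_force: [-9.2, -0.8, 19.8]
```

View pics/w7.png

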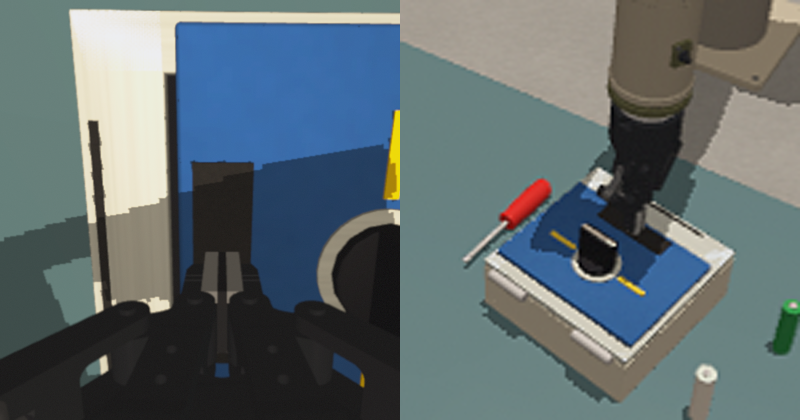

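The fingertips are on the pad at (222,255), the panel is home, the wing lines up with the marks, and the bystanders haven't moved. Handing in.

```bash
python3 -c "
from bench import r
print(r.hand_in())"
```

```text
the job is handed in; nothing more can be done
None
```

Handed in at about 22 s: the cover is down on its stop, the fastener's slot is in line with the yellow marks to within about 1°, and the blue panel is held home on its pad at about 20 N.

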